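# Stow the lamp mast for the drive

## Task

Stow the leaning telescopic lamp mast for the drive: push its thin inner tube fully home first, and only then the middle tube fully home. Then run the round lock nut down (clockwise seen from above) until it is tight against its shoulder. Leave the loose things lying around the mast where they are.

Things in the scene. Friction and masses are not known exactly. Their poses are not given: they have to be found in the camera images.
- mast: Lamp mast fixed to the bench: dark steel foot plate 130 x 90 x 12 mm with two cheeks 61 mm high, and a three-tube telescopic aluminium mast leaning 28 deg from vertical towards the foot's -x. Origin under the foot plate, on the bench; z up. The tubes' axis passes 35 mm above the origin (point A) along (-0.469, 0, 0.883) in this frame.
- outer_rim (a point): Centre of the fixed outer tube's upper rim, 112 mm along the axis from point A; axes as the mast's foot. Outer tube 38 mm dia, its upper part threaded (37 dia); the fixed shoulder flange (47 dia) spans 75 to 85 mm from A. All home: middle tube's collar 112 to 120, lamp head 120 to 134, lock nut 85 to 105 mm from A.
- inner_tube (a joint): How far the inner tube with the lamp head stands out of the middle tube, m: 0 = fully home (head on the middle tube's collar), 0.065 = fully out; stays where left; about 4 N to slide it. Pressing on the head moves this tube first.
- mid_tube (a joint): How far the middle tube (26 mm dia) stands out of the outer tube, m: 0 = fully home (its collar on the outer tube's rim), 0.065 = fully out; stays where left; about 11 N to slide it; it too is pushed home by pressing on the lamp head, once the inner tube is home.
- lock_nut (a joint): Turn still to go on the lock nut, rad: 0 = tight against the shoulder (hard stop), 3.2 = fully loose. Right-hand thread: clockwise seen from above tightens. It descends 1.91 mm per rad; about 0.08 N m to turn; stays where left. Needs several grasps.
- lamp_top (a point): Centre of the round lamp head's flat top (40 mm dia, head 14 mm high, black with a white band, on the end of the 16 mm dia inner tube); its z points out along the mast's axis.
- mid_collar (a point): Centre of the middle tube's black collar (37 mm dia, 8 mm high), on the mast's axis; z points out along the axis.
- nut_center (a point): Centre of the round knurled steel lock nut (50 mm dia, 20 mm high), on the mast's axis; z points out along the axis. Turns with the nut.
- spanner: Loose open-ended spanner, 150 mm long along its x, lying beside the mast. Leave it.
- coupling: Loose brass hose coupling, 34 mm dia, 38 mm high, standing in front of the mast; origin under it. Leave it.
- meter: Loose grey hand-held meter, 85 x 150 x 42 mm, lying beside the mast; origin under it. Leave it.
- oil_can: Loose grey can, 60 mm dia, 130 mm high, standing behind the mast; origin under it. Leave it.

How it is judged (in metres and radians):
On the way, in this order (a step that is already met when the one before it is completed fails the run):
1. the inner tube is fully home in the middle tube (within 2 mm) (value of joint inner_tube below 0.002 m), for 0.1 s.
2. the middle tube is fully home too (within 2 mm) (value of joint each of inner_tube, mid_tube below 0.002 m), for 0.2 s.
3. the lock nut is tight against its shoulder (within 0.12 rad) (all of step 2 and value of joint lock_nut below 0.12 rad), for 0.2 s.
At the end, for the whole second after the job is handed in: Inner and middle tubes both fully home (each within 2 mm), at rest, and the lock nut tight against its shoulder (within 0.12 rad of its stop) (all of step 3 and velocity of joint each of inner_tube, mid_tube below 0.01 m/s); the robot touches nothing.
It fails at once if the middle tube pushed in by more than 10 mm before the inner tube is home (value of joint inner_tube above 0.004 m and distance of mid_collar from where it was at the start of the episode above 0.01 m).
It fails at once if a loose thing beside the mast (spanner, coupling, meter, can) moved by more than 30 mm (distance of any of spanner, coupling, meter, oil_can from where it was at the start of the episode above 0.03 m).
It also fails if it takes over 72 s, if anything falls off the work surface, if the arm or the gripper's body presses on something with over 40 N, if the wrist force passes 120 N, or if a joint passes its speed limit or range.

## Robot

A 6-joint arm with a two-finger parallel gripper is mounted at the origin on the work surface. World frame = base frame: x ahead of the robot, y to its left, z up, the work surface at z = 0. Lengths are in m, angles in degrees, forces in N, time in s.
With the tool pointing down it reaches from about 0.4 to 0.825 m from the base axis. Payload 7 kg.
Tool frame: the origin (TCP) lies midway between the tips of the shut fingers; the grasp point (between the pads) lies 19 mm behind it; x points along the fingers, z is the direction in which the jaws open and shut, and the axes are right-handed (so a half turn about x gives the same grasp; the last joint's range is limited). The gripper opens to 88 mm and grips with 3 to 60 N. Pads are 19 mm wide; open, the fingers measure 130 mm over their backs; the gripper's body (78 mm by 193 mm) begins 47 mm behind the grasp point.
Start: joints at [-53.451, 20.546, 0.682, 0, -70.136, -16.507], TCP at [0.231, -0.634, 0.227] pointing down, gripper open.
Joint ranges: [-176.03, 176.03], [-82.01, 121.73], [-58.28, 71.71], [-173.87, 95.51], [-174.79, -0.11], [-173.66, 173.66]. Speed limits (degrees/s): [136.94, 136.94, 172.46, 180, 180, 180].

## Interface

Orientations are given as [roll, pitch, yaw] about the fixed x, y, z axes, in that order (R = Rz(yaw) Ry(pitch) Rx(roll)).
In Python, from plant import get_state, capture, close_job gives the robot as it stands.
- The arm moves only by the tool play_rows, never from a script. Its argument "series" is one flat list of numbers, 4 for each row, row after row: the shift along the tool's x, y, z in m, then the turn about the tool's x in rad. In form: [tx, ty, tz, spin, tx, ty, tz, spin, ...]. A call has exactly 5 rows; each row shifts and turns the commanded pose from where the row before left it, along the tool's axes as they then stand; what a row does not reach is not made up. A row lasts 1/12 s, in which the tool goes at most 41.7 mm and 7.16 degrees, less where a joint would pass 70% of its speed; a pose out of reach is approached as far as the arm can. A call is refused whole if a number of a shift passes 0.0417 or a number of a turn 0.125, either way. A call with a gripper value outside its range is refused whole. "jaw" is the opening in per cent of the stroke, from 0 (shut) to 100 (fully open), set as the call begins (left out, the last holds). The fingers move at their own pace and stop on an object; "squeeze" is the grip in N (left out, the last holds). Time passes only in rows, so rows that do not move let the fingers close, or fill a call up. It gives the time, the measured TCP pose, the force and the opening at its end, in the units of the state.
- get_state(): the state, without advancing time (a new reading comes with each control period).
- capture(name): name is "scene" or "top" or "wrist"; returns a dict with "img" (400x640x3 uint8, blue, green, red), "K" (3x3 intrinsics, pixels), "k1" (the pictures are not rectified: a ray, as slopes to the right and down, at radius r is drawn at 1 + k1 r^2 times it, then the intrinsics apply), "world_from_camera" (4x4, takes a point from camera to world coordinates). Camera axes: x right, y down, z forward; pixel columns grow to the right and rows downward; lengths in m; the calibration is good to about 2 mm. A picture is of the moment at which its call begins. There is no depth.
- close_job(): hands the job in, once; it reports no verdict.
The state is a dict: "time_s": time; "joints": joint angles; "qd": joint speeds; "joint_torque": joint torques, N m; "tcp_pos": TCP position; "eef_rot": TCP orientation; "contact_force": force on the tool from outside, world axes, zero at the start; "moment": the same for the moment, N m; "gripper_width": finger opening in m.
Only numpy, scipy, OpenCV 4.12 (cv2) and the standard library are available. Lean on these libraries where they do the work, as an engineer would, in place of code of your own. Each camera call takes 0.05 s, during which the arm holds its last target.

## Working session

There is one attempt and no reset: what is moved stays moved. The work goes in short steps, Python scripts to look and compute and a tool call to move; the robot and the scene stay as the last step left them, time stands still between calls to the robot, and variables do not carry over. Pictures are saved under pics/ and viewed, and the job is handed in when it is done.

Besides the shell and the picture viewer there is one more tool, called as name(argument=value, ...) on one line, values as JSON. play_rows: Moves the arm, as the interface text tells. Its arguments: {"type":"object","properties":{"series":{"type":"array","items":{"type":"number"}},"jaw":{"type":"number"},"squeeze":{"type":"number"}},"required":["series"]}

```bash
ls; mkdir -p pics; python3 - <<'E'
from plant import get_state, capture
import cv2
print(get_state())
for n in ["scene","top","wrist"]:
    c=capture(n); cv2.imwrite(f"pics/{n}0.png",c["img"]); print(n,c["K"],c["k1"],c["world_from_camera"])
E
```

```text
pics
{'time_s': 0.0, 'joints': array([-5.34510418e+01,  2.05909354e+01,  6.32630669e-01, -1.92611894e-02,
       -7.01360212e+01, -1.65072073e+01]), 'qd': array([ 0.0247399 ,  0.04368194, -0.06074592, -0.12948658,  0.09273297,
        0.00413329]), 'joint_torque': array([ 8.84177389e-04, -5.82721925e+01,  2.93060660e+01,  6.99704200e+00,
        7.00753473e-03, -1.58020171e-04]), 'tcp_pos': array([ 0.23112457, -0.63366584,  0.22562235]), 'eef_rot': array([  5.64241471,  89.90395139, 115.67760598]), 'contact_force': array([-0.21205652,  0.54235911,  0.72469958]), 'moment': array([-0.01540923, -0.04695847, -0.02126813]), 'gripper_width': 0.08727532126195883}
scene [[446.69649275   0.         320.74926648]
 [  0.         446.69649275 194.15015545]
 [  0.           0.           1.        ]] 0.02735927842500506 [[ 0.38187865  0.78656807 -0.48526216  1.10128116]
 [ 0.92418768 -0.32114981  0.2067364  -0.13151138]
 [ 0.0067704  -0.52742153 -0.84957677  0.94085303]
 [ 0.          0.          0.          1.        ]]
top [[473.00787234   0.         320.3670585 ]
 [  0.         473.00787234 200.18481869]
 [  0.           0.           1.        ]] -0.06809707276357387 [[-0.00860735 -0.99797994  0.06294411  0.5904608 ]
 [-0.99985814  0.007678   -0.01499172  0.06257059]
 [ 0.01447815 -0.06306422 -0.99790445  1.07581019]
 [ 0.          0.          0.          1.        ]]
wrist [[359.1210131    0.         318.27160932]
 [  0.         359.1210131  199.06154248]
 [  0.           0.           1.        ]] -0.010956613046889933 [[-0.3424806   0.89737345  0.27825875  0.15570111]
 [ 0.93952198  0.32637551  0.10381463 -0.66237926]
 [ 0.00234365  0.29698471 -0.95487936  0.38278103]
 [ 0.          0.          0.          1.        ]]
```

View pics/scene0.png

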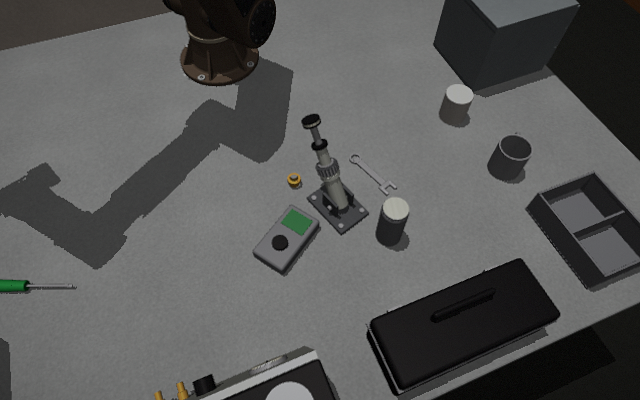

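View pics/top0.png

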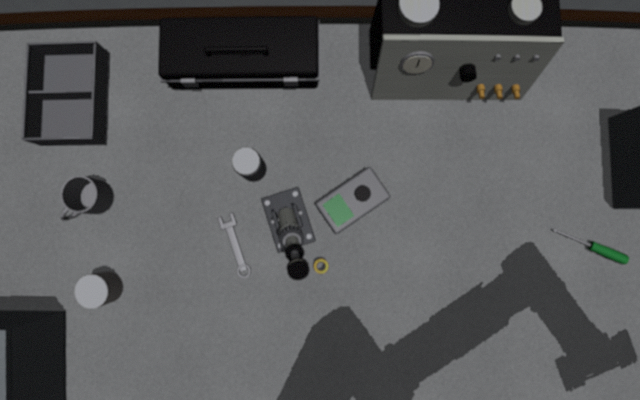

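View pics/wrist0.png

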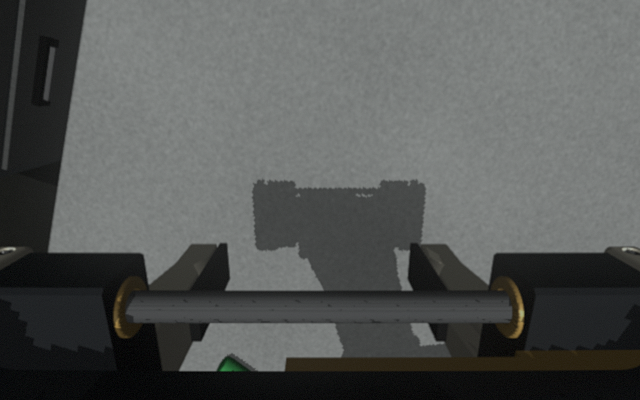

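```bash
python3 - <<'E'
import cv2
a=cv2.imread("pics/top0.png"); b=cv2.imread("pics/scene0.png")
cv2.imwrite("pics/tz.png",cv2.resize(a[165:295,210:370],None,fx=5,fy=4.6,interpolation=cv2.INTER_CUBIC))
cv2.imwrite("pics/sz.png",cv2.resize(b[100:250,260:420],None,fx=5,fy=4,interpolation=cv2.INTER_CUBIC))
E
```

```text
(no output)
```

View pics/tz.png

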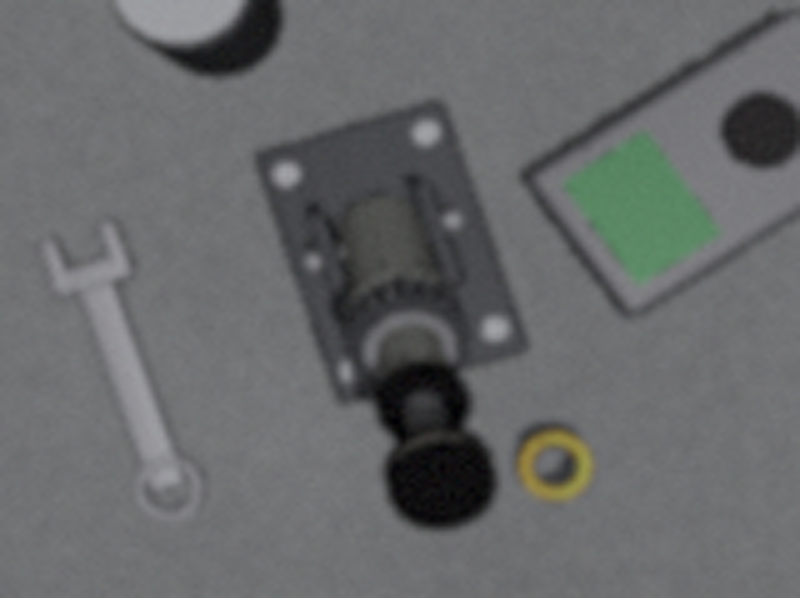

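View pics/sz.png

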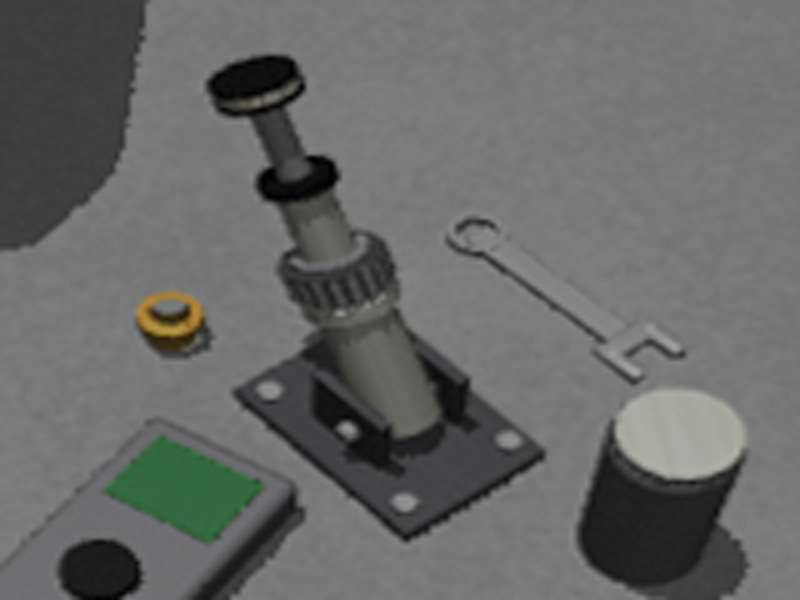

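```bash
cat > h.py <<'E'
import numpy as np, cv2
from scipy.optimize import least_squares
def proj(c,P):
    T=np.linalg.inv(c["world_from_camera"]); P=np.atleast_2d(P)
    p=P@T[:3,:3].T+T[:3,3]; s=p[:,:2]/p[:,2:]; r2=(s**2).sum(1,keepdims=True)
    s=s*(1+c["k1"]*r2); return s*[c["K"][0,0],c["K"][1,1]]+c["K"][:2,2]
AX=np.array([-0.469,0,0.883])
def world(m,p):
    x,y,w=m; c,s=np.cos(w),np.sin(w)
    return np.atleast_2d(p)@np.array([[c,-s,0],[s,c,0],[0,0,1]]).T+[x,y,0]
def ax(d): return np.array([0,0,.035])+AX*d
E
python3 - <<'E'
from h import *; from plant import capture,get_state
C={n:capture(n) for n in("top","scene")}
import pickle; pickle.dump(C,open("cams.pkl","wb"))
tz=lambda u,v:np.array([u/5+210-.4,v/4.6+165-.4])
sz=lambda u,v:np.array([u/5+260-.4,v/4+100-.4])
cor=lambda a,b:[a*.065,b*.045,.012]
# foot -x is towards lean. top image: right = -y world, so y+ is left
obsT=[(cor(1,1),tz(258,155)),(cor(1,-1),tz(438,100)),(cor(-1,-1),tz(527,348)),(cor(-1,1),tz(343,403))]
obsS=[(cor(-1,-1),sz(235,392)),(cor(1,1),sz(545,452)),(cor(1,-1),sz(405,538))]
def res(q):
    m=q[:3]; r=[]
    for cam,obs in(("top",obsT),("scene",obsS)):
        r.append((proj(C[cam],world(m,np.array([o[0] for o in obs])))-np.array([o[1] for o in obs])).ravel())
    L=lambda d:world(m,ax(d))
    r.append((proj(C["scene"],L(q[3]))-sz(256,82)).ravel())
    r.append((proj(C["top"],L(q[3]))-tz(441,485)).ravel())
    r.append((proj(C["scene"],L(q[4]))-sz(297,174)).ravel())
    return np.concatenate(r)
s=least_squares(res,[.6,.1,.3,.26,.18])
print(s.x,np.degrees(s.x[2])); print(s.fun.round(1))
m=s.x[:3]
print("lamp",world(m,ax(s.x[3])),"ext total",s.x[3]-.134,"mid",s.x[4]-.120)
print("axis",world([0,0,m[2]],AX),"home top",world(m,ax(.134)),"nut",world(m,ax(.101)))
st=get_state();print(st["time_s"],st["tcp_pos"])
im=C["scene"]["img"].copy()
E
```

```text
[0.61513237 0.12043513 0.29431319 0.21656141 0.16045031] 16.862903818143618
[-1.1 -0.6  1.1 -0.5  0.4  0.7 -1.2  0.8 -0.3 -0.2  1.2  0.6  0.5  0.4
 -0.6  0.8  0.1  0.8 -0.9  0.3]
lamp [[0.5179323  0.09097222 0.22622373]] ext total 0.08256141448335164 mid 0.04045031314302172
axis [[-0.44883375 -0.13604876  0.883     ]] home top [[0.55498865 0.1022046  0.153322  ]] nut [[0.56980017 0.10669421 0.124183  ]]
0.25 [ 0.23122818 -0.63392415  0.22611839]
```

```bash
cat >> h.py <<'E'
from scipy.spatial.transform import Rotation as Ro
def tool(st):
    R=Ro.from_euler("xyz",st["eef_rot"],degrees=True).as_matrix()
    return R
def rep(st,tgt=None,n=1):
    R=tool(st); zy=np.degrees(np.arctan2(R[1,2],R[0,2]))
    print("t",round(st["time_s"],2),"tcp",st["tcp_pos"].round(4),"z-yaw",zy.round(1),"F",st["contact_force"].round(1),"w",round(st["gripper_width"],4),"j",st["joints"].round(0))
    if tgt is not None: 
        print("tool shift", (R.T@(np.array(tgt)-st["tcp_pos"])).round(4), "per row",(R.T@(np.array(tgt)-st["tcp_pos"])/n).round(4))
E
python3 - <<'E'
from h import *; from plant import get_state
st=get_state(); print(tool(st).round(3)); rep(st,[.514,.09,.28],20)
E
```

```text
[[-0.    -0.939 -0.343]
 [ 0.001 -0.343  0.939]
 [-1.     0.     0.001]]
t 0.25 tcp [ 0.2312 -0.6339  0.2261] z-yaw 110.0 F [-0.8  0.  -0.5] w 0.0873 j [-53.  21.   1.  -0. -70. -17.]
tool shift [-0.0535 -0.5137  0.5832] per row [-0.0027 -0.0257  0.0292]
```

play_rows(series=[-0.02, -0.0256, 0.0292, 0, -0.02, -0.0256, 0.0292, 0, -0.015, -0.0256, 0.0292, 0, 0, -0.0256, 0.0292, 0, 0, -0.0256, 0.0292, 0], jaw=0, squeeze=20)

```text
time_s: 0.67
tcp_pos: [0.3007, -0.4552, 0.2807]
eef_rot: [-148.8, 89.9, -38.8]
contact_force: [1.9, 1.2, -0.0]
gripper_width: 0.0597
```

play_rows(series=[0, -0.0256, 0.0292, 0, 0, -0.0256, 0.0292, 0, 0, -0.0256, 0.0292, 0, 0, -0.0256, 0.0292, 0, 0, -0.0256, 0.0292, 0])

```text
time_s: 1.08
tcp_pos: [0.3705, -0.2737, 0.2799]
eef_rot: [-117.0, 90.0, -6.9]
contact_force: [1.2, -0.1, 0.3]
gripper_width: 0.0266
```

play_rows(series=[0, -0.0256, 0.0292, 0, 0, -0.0256, 0.0292, 0, 0, -0.0256, 0.0292, 0, 0, -0.0256, 0.0292, 0, 0, -0.0256, 0.0292, 0])

```text
time_s: 1.5
tcp_pos: [0.4408, -0.0924, 0.2801]
eef_rot: [-96.2, 89.9, 13.8]
contact_force: [1.2, -0.3, 0.2]
gripper_width: 0.0011
```

```bash
python3 - <<'E'
from h import *; from plant import get_state
st=get_state(); rep(st,[.509,.088,.27],5)
E
```

```text
t 1.5 tcp [ 0.4408 -0.0924  0.2801] z-yaw 110.1 F [ 1.2 -0.3  0.2] w 0.0011 j [ 13.  -3. -21.  -0. -72. -83.]
tool shift [ 0.0103 -0.126   0.1461] per row [ 0.0021 -0.0252  0.0292]
```

play_rows(series=[0.002, -0.0252, 0.0292, 0, 0.002, -0.0252, 0.0292, 0, 0.002, -0.0252, 0.0292, 0, 0.002, -0.0252, 0.0292, 0, 0.002, -0.0252, 0.0292, 0.055])

```text
time_s: 1.92
tcp_pos: [0.5092, 0.088, 0.2699]
eef_rot: [-74.4, 90.0, 32.5]
contact_force: [1.0, -1.0, -0.2]
gripper_width: 0.0005
```

```bash
python3 - <<'E'
from h import *; from plant import get_state,capture
st=get_state(); rep(st,[.509,.088,.231],5)
for n in("top","scene","wrist"):
    c=capture(n)["img"]
    cv2.imwrite(f"pics/a_{n}.png",c if n=="wrist" else cv2.resize(c[60:280,220:440],None,fx=2.7,fy=2.7,interpolation=2))
E
```

```text
t 1.92 tcp [0.5092 0.088  0.2699] z-yaw 107.0 F [ 1.  -1.  -0.2] w 0.0005 j [  32.    4.  -15.   -0.  -71. -105.]
tool shift [0.0389 0.0002 0.    ] per row [0.0078 0.     0.    ]
```

View pics/a_scene.png

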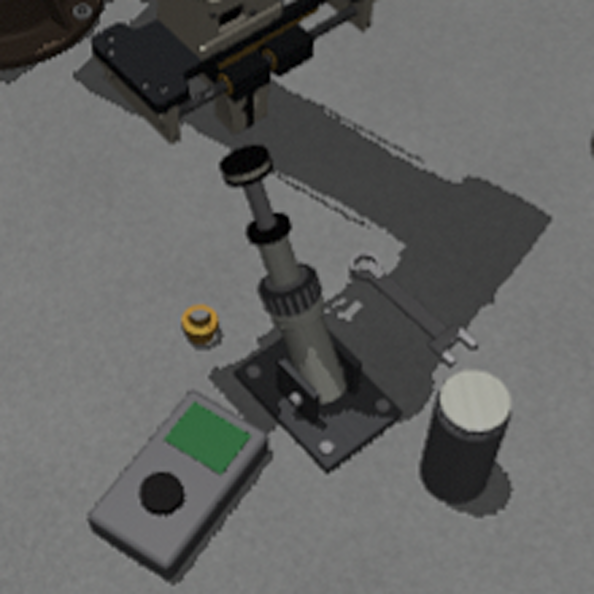

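View pics/a_wrist.png

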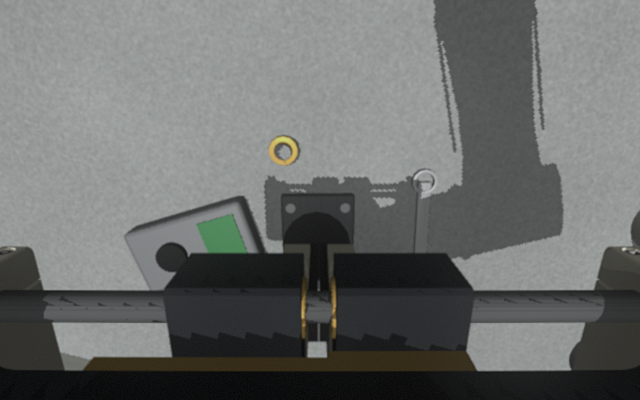

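play_rows(series=[0.01, 0, 0, 0, 0.01, 0, 0, 0, 0.008, 0, 0, 0, 0.006, 0, 0, 0, 0.003, 0, 0, 0])

```text
time_s: 2.48
tcp_pos: [0.5086, 0.085, 0.2318]
eef_rot: [110.6, 90.0, -142.6]
contact_force: [0.2, 0.4, 4.0]
gripper_width: 0.0005
```

play_rows(series=[0.0026, -0.0014, 0, 0, 0.0026, -0.0014, 0, 0, 0.0026, -0.0014, 0, 0, 0.0026, -0.0014, 0, 0, 0.0026, -0.0014, 0, 0])

```text
time_s: 2.9
tcp_pos: [0.5156, 0.0877, 0.2194]
eef_rot: [115.6, 90.0, -137.5]
contact_force: [-2.2, -3.4, 1.9]
gripper_width: 0.0008
```

```bash
python3 - <<'E'
from h import *; from plant import get_state,capture
st=get_state(); rep(st)
for n in("scene",):
    c=capture(n)["img"]
    cv2.imwrite(f"pics/b_{n}.png",c if n=="wrist" else cv2.resize(c[60:280,220:440],None,fx=2.7,fy=2.7,interpolation=2))
E
```

```text
t 2.9 tcp [0.5156 0.0877 0.2194] z-yaw 106.9 F [-2.2 -3.4  1.9] w 0.0008 j [  31.    7.  -19.    0.  -65. -104.]
```

View pics/b_scene.png

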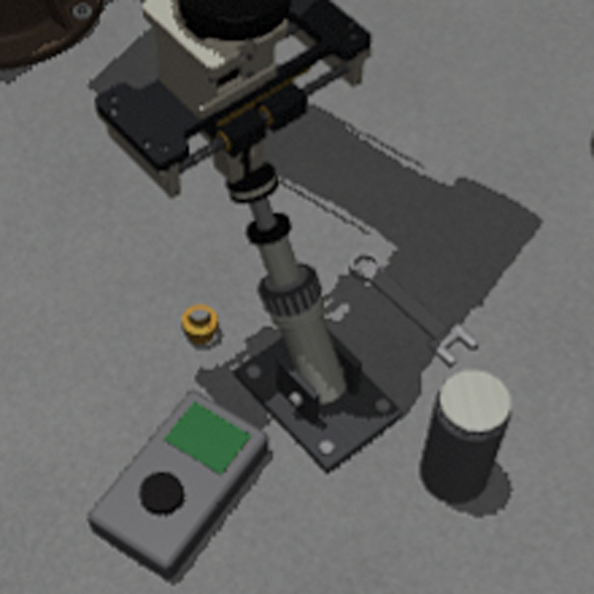

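play_rows(series=[0.0035, -0.0019, 0, 0, 0.0035, -0.0019, 0, 0, 0.0035, -0.0019, 0, 0, 0.0035, -0.0019, 0, 0, 0.0035, -0.0019, 0, 0])

```text
time_s: 3.37
tcp_pos: [0.5248, 0.0908, 0.2017]
eef_rot: [94.1, 90.0, -159.0]
contact_force: [-2.7, -2.7, 2.3]
gripper_width: 0.0004
```

play_rows(series=[0.0018, -0.001, 0, 0, 0.0018, -0.001, 0, 0, 0.0018, -0.001, 0, 0, 0.0018, -0.001, 0, 0, 0.0018, -0.001, 0, 0])

```text
time_s: 3.78
tcp_pos: [0.5296, 0.0923, 0.1931]
eef_rot: [18.0, 90.0, 124.9]
contact_force: [-3.3, -2.1, 1.3]
gripper_width: 0.0005
```

```bash
python3 - <<'E'
from h import *; from plant import get_state,capture
st=get_state(); rep(st)
for n in("scene",):
    c=capture(n)["img"]
    cv2.imwrite(f"pics/c_{n}.png",c if n=="wrist" else cv2.resize(c[100:220,260:380],None,fx=4.9,fy=4.9,interpolation=2))
E
```

```text
t 3.78 tcp [0.5296 0.0923 0.1931] z-yaw 106.9 F [-3.3 -2.1  1.3] w 0.0005 j [  31.    9.  -19.   -0.  -61. -104.]
```

View pics/c_scene.png

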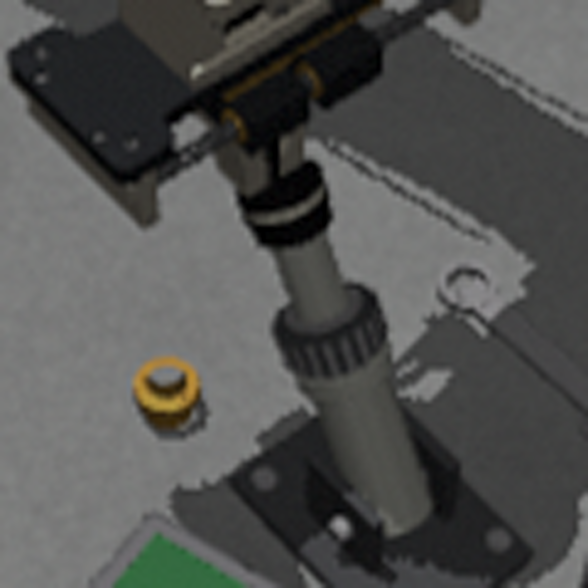

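play_rows(series=[0.0018, -0.001, 0, 0, 0.0018, -0.001, 0, 0, 0.0018, -0.001, 0, 0, 0, 0, 0, 0, 0, 0, 0, 0])

```text
time_s: 4.25
tcp_pos: [0.5323, 0.0931, 0.188]
eef_rot: [72.6, 90.0, 179.5]
contact_force: [-5.0, -1.9, 4.0]
gripper_width: 0.0006
```

play_rows(series=[0.0018, -0.001, 0, 0, 0.0018, -0.001, 0, 0, 0.0018, -0.001, 0, 0, 0.0018, -0.001, 0, 0, 0.0018, -0.001, 0, 0])

```text
time_s: 4.67
tcp_pos: [0.5368, 0.0945, 0.1791]
eef_rot: [87.1, 90.0, -166.0]
contact_force: [-7.2, -2.4, 7.0]
gripper_width: 0.0
```

play_rows(series=[0.0027, -0.0014, 0, 0, 0.0027, -0.0014, 0, 0, 0.0027, -0.0014, 0, 0, 0.0027, -0.0014, 0, 0, 0.0027, -0.0014, 0, 0])

```text
time_s: 5.08
tcp_pos: [0.5436, 0.0966, 0.1656]
eef_rot: [65.7, 90.0, 172.6]
contact_force: [-6.6, -2.1, 6.8]
gripper_width: 0.0003
```

```bash
python3 - <<'E'
from h import *; from plant import get_state,capture
st=get_state(); rep(st)
for n in("scene",):
    c=capture(n)["img"]
    cv2.imwrite(f"pics/d_{n}.png",c if n=="wrist" else cv2.resize(c[100:220,260:380],None,fx=4.9,fy=4.9,interpolation=2))
E
```

```text
t 5.08 tcp [0.5436 0.0966 0.1656] z-yaw 106.9 F [-6.6 -2.1  6.8] w 0.0003 j [  30.   12.  -20.   -0.  -58. -103.]
```

View pics/d_scene.png

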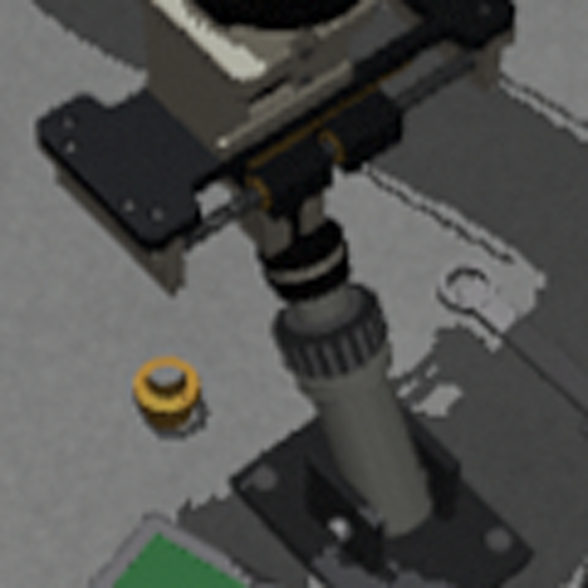

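play_rows(series=[0.0018, -0.001, 0, 0, 0.0018, -0.001, 0, 0, 0.0018, -0.001, 0, 0, 0.0018, -0.001, 0, 0, 0.0018, -0.001, 0, 0])

```text
time_s: 5.55
tcp_pos: [0.5483, 0.098, 0.1566]
eef_rot: [81.0, 90.0, -172.1]
contact_force: [-7.1, -1.6, 6.4]
gripper_width: 0.0006
```

play_rows(series=[0.0009, -0.0005, 0, 0, 0.0009, -0.0005, 0, 0, 0.0009, -0.0005, 0, 0, 0.0009, -0.0005, 0, 0, 0, 0, 0, 0])

```text
time_s: 5.97
tcp_pos: [0.5502, 0.0986, 0.1528]
eef_rot: [78.2, 90.0, -175.0]
contact_force: [-6.6, -1.7, 5.6]
gripper_width: 0.0005
```

play_rows(series=[0.0009, -0.0005, 0, 0, 0.0009, -0.0005, 0, 0, 0.0009, -0.0005, 0, 0, 0, 0, 0, 0, 0, 0, 0, 0])

```text
time_s: 6.38
tcp_pos: [0.5507, 0.0986, 0.1519]
eef_rot: [99.5, 89.9, -153.6]
contact_force: [-15.5, -2.6, 22.4]
gripper_width: 0.0008
```

play_rows(series=[0.0009, -0.0005, 0, 0, 0.0009, -0.0005, 0, 0, 0, 0, 0, 0, 0, 0, 0, 0, 0, 0, 0, 0])

```text
time_s: 6.8
tcp_pos: [0.551, 0.0986, 0.1515]
eef_rot: [105.0, 89.9, -148.1]
contact_force: [-24.5, -2.4, 35.8]
gripper_width: 0.0006
```

```bash
python3 - <<'E'
from h import *; from plant import get_state,capture
st=get_state(); rep(st)
for n in("scene",):
    c=capture(n)["img"]
    cv2.imwrite(f"pics/e_{n}.png",c if n=="wrist" else cv2.resize(c[100:220,260:380],None,fx=4.9,fy=4.9,interpolation=2))
E
```

```text
t 6.8 tcp [0.551  0.0986 0.1515] z-yaw 106.9 F [-24.5  -2.4  35.8] w 0.0006 j [  30.   13.  -20.    0.  -57. -103.]
```

View pics/e_scene.png

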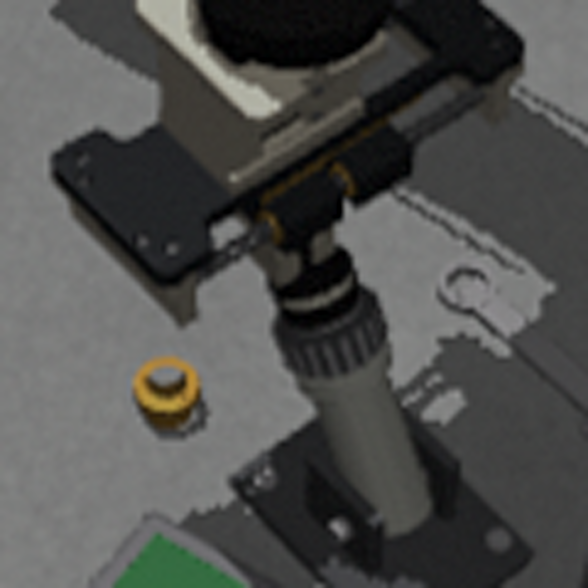

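play_rows(series=[-0.01, 0.003, 0, 0, -0.02, 0, 0, 0, -0.01, 0, 0, 0, 0, 0, 0, 0, 0, 0, 0, 0])

```text
time_s: 7.27
tcp_pos: [0.551, 0.0991, 0.1887]
eef_rot: [-72.3, 89.8, 34.6]
contact_force: [-0.4, -0.1, -0.8]
gripper_width: 0.0001
```

play_rows(series=[0, -0.01, 0, -0.095, 0, -0.01, 0, -0.095, 0, 0, 0, -0.095, 0, 0, 0, -0.095, 0, 0, 0, 0], jaw=100)

```text
time_s: 7.68
tcp_pos: [0.5689, 0.1053, 0.1868]
eef_rot: [67.7, 89.9, -163.4]
contact_force: [-0.3, 0.4, -0.6]
gripper_width: 0.0282
```

```bash
python3 - <<'E'
from h import *; from plant import get_state,capture
st=get_state(); rep(st,[.570,.1067,.107])
for n in("scene","wrist"):
    C=capture(n);c=C["img"]
    m=[0.61513237,0.12043513,0.29431319]
    if n=="wrist":
      for d in(.134,.101): print(proj(C,world(m,ax(d))))
    cv2.imwrite(f"pics/f_{n}.png",c if n=="wrist" else cv2.resize(c[100:220,260:380],None,fx=4.9,fy=4.9,interpolation=2))
E
```

```text
t 7.68 tcp [0.5689 0.1053 0.1868] z-yaw 128.9 F [-0.3  0.4 -0.6] w 0.0282 j [ 30.  13. -15.  -0. -62. -81.]
tool shift [ 0.0798 -0.0019  0.0004] per row [ 0.0798 -0.0019  0.0004]
[[330.5312983  214.17261724]]
[[320.03130536 219.91915433]]
```

View pics/f_scene.png

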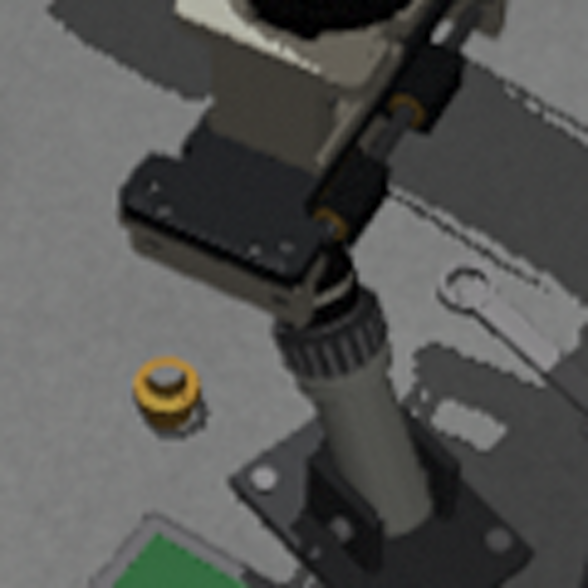

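View pics/f_wrist.png

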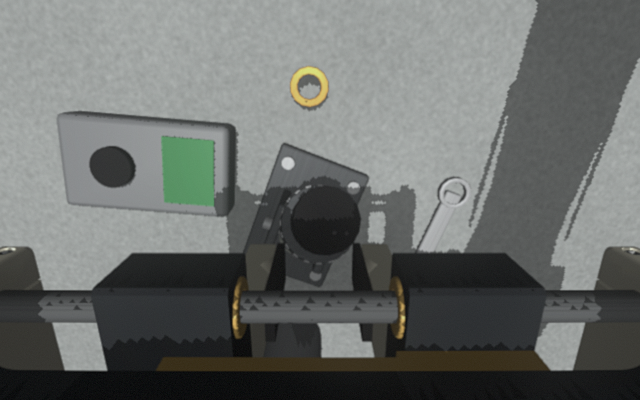

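play_rows(series=[0, -0.002, 0, 0, 0, 0, 0, 0, 0, 0, 0, 0, 0.005, 0, 0, 0, 0.01, 0, 0, 0])

```text
time_s: 8.2
tcp_pos: [0.5712, 0.1067, 0.1738]
eef_rot: [-104.6, 89.9, 24.1]
contact_force: [-0.9, 0.7, -0.0]
gripper_width: 0.0693
```

play_rows(series=[0, 0, 0, 0, 0.005, 0, 0, 0, 0.01, 0, 0, 0, 0.015, 0, 0, 0, 0.015, 0, 0, 0])

```text
time_s: 8.62
tcp_pos: [0.5706, 0.1065, 0.1274]
eef_rot: [-94.8, 90.0, 33.8]
contact_force: [-0.3, -0.6, 0.5]
gripper_width: 0.0877
```

play_rows(series=[0.01, 0, 0, 0, 0.01, 0, 0, 0, 0, 0, 0, 0, 0, 0, 0, 0, 0, 0, 0, 0])

```text
time_s: 9.03
tcp_pos: [0.571, 0.1066, 0.1087]
eef_rot: [-120.9, 90.0, 7.8]
contact_force: [-0.2, 0.2, -0.4]
gripper_width: 0.0879
```

play_rows(series=[0, 0, 0, 0, 0, 0, 0, 0, 0, 0, 0, 0, 0, 0, 0, 0, 0, 0, 0, 0], jaw=40, squeeze=10)

```text
time_s: 9.45
tcp_pos: [0.5706, 0.1065, 0.1085]
eef_rot: [-99.6, 90.0, 29.1]
contact_force: [0.3, -0.2, -0.7]
gripper_width: 0.0601
```

```bash
python3 - <<'E'
from h import *; from plant import get_state,capture
st=get_state(); rep(st,[.570,.1067,.107]); print(tool(st).T@st["contact_force"])
for n in("scene","wrist"):
    C=capture(n);c=C["img"]
    cv2.imwrite(f"pics/g_{n}.png",c if n=="wrist" else cv2.resize(c[100:220,260:380],None,fx=4.9,fy=4.9,interpolation=2))
E
```

```text
t 9.45 tcp [0.5706 0.1065 0.1085] z-yaw 128.7 F [ 0.3 -0.2 -0.7] w 0.0601 j [ 30.  18. -20.   0. -52. -81.]
tool shift [0.0015 0.0003 0.0006] per row [0.0015 0.0003 0.0006]
[ 0.70845663 -0.10012563 -0.38251271]
```

View pics/g_scene.png

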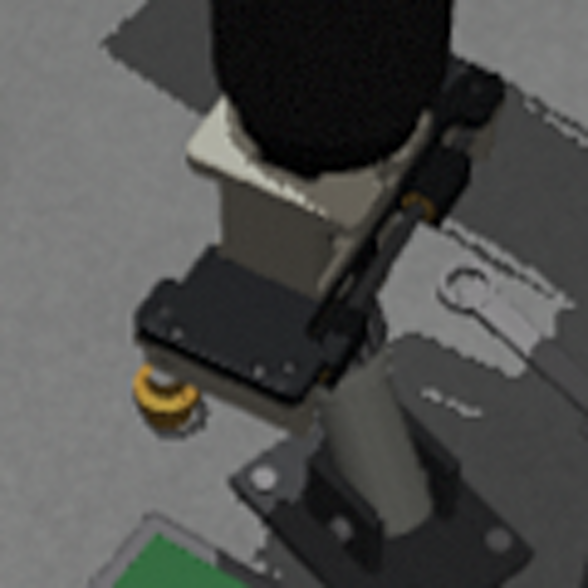

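View pics/g_wrist.png

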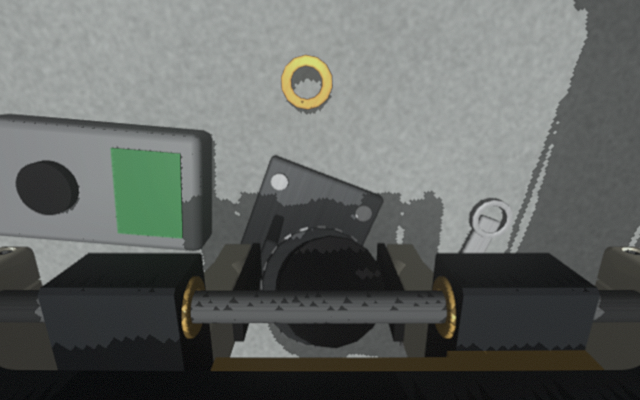

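play_rows(series=[0.001, 0, 0, 0, 0, 0, 0, 0, 0, 0, 0, 0, 0, 0, 0, 0, 0, 0, 0, 0], jaw=0, squeeze=12)

```text
time_s: 9.97
tcp_pos: [0.5711, 0.1059, 0.1082]
eef_rot: [-155.6, 89.9, -26.9]
contact_force: [-0.7, -3.4, 5.4]
gripper_width: 0.051
```

```bash
python3 - <<'E'
from h import *; from plant import get_state,capture
st=get_state(); rep(st,[.570,.1067,.107]); print(tool(st).T@st["contact_force"], st["moment"])
E
```

```text
t 9.97 tcp [0.5711 0.1059 0.1082] z-yaw 128.7 F [-0.7 -3.4  5.4] w 0.051 j [ 30.  18. -20.   0. -52. -81.]
tool shift [0.0012 0.0003 0.0013] per row [0.0012 0.0003 0.0013]
[-5.42131803  2.67757695 -2.20788214] [-1.27379193  0.02386773 -0.03596556]
```

play_rows(series=[0, 0, 0, 0, 0, 0, 0, 0, 0, 0, 0, 0.06, 0, 0, 0, 0.09, 0, 0, 0, 0.09], squeeze=30)

```text
time_s: 10.38
tcp_pos: [0.5706, 0.107, 0.1078]
eef_rot: [-58.2, 89.9, 56.5]
contact_force: [-3.1, 2.5, 3.9]
gripper_width: 0.0495
```

play_rows(series=[0, 0, 0, 0.1, 0, 0, 0, 0.1, 0, 0, 0, 0.1, 0, 0, 0, 0.1, 0, 0, 0, 0.1])

```text
time_s: 10.8
tcp_pos: [0.5702, 0.1089, 0.1078]
eef_rot: [-8.6, 89.8, 77.4]
contact_force: [-8.9, 12.3, 6.9]
gripper_width: 0.0506
```

```bash
python3 - <<'E'
from h import *; from plant import get_state,capture
st=get_state(); rep(st,[.570,.1067,.107]); print(tool(st).T@st["contact_force"], st["moment"])
for n in("scene","wrist"):
    C=capture(n);c=C["img"]
    cv2.imwrite(f"pics/i_{n}.png",c if n=="wrist" else cv2.resize(c[100:220,260:380],None,fx=4.9,fy=4.9,interpolation=2))
E
```

```text
t 10.8 tcp [0.5702 0.1089 0.1078] z-yaw 86.0 F [-8.9 12.3  6.9] w 0.0506 j [  30.   18.  -20.   -0.  -52. -124.]
tool shift [ 0.0008  0.0001 -0.0023] per row [ 0.0008  0.0001 -0.0023]
[-6.88782727  9.73573233 11.70762682] [5.80783856 2.9819177  1.04856882]
```

View pics/i_scene.png

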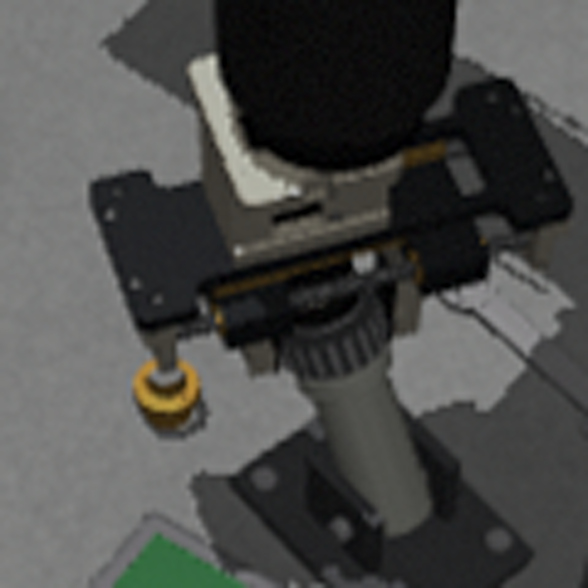

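View pics/i_wrist.png

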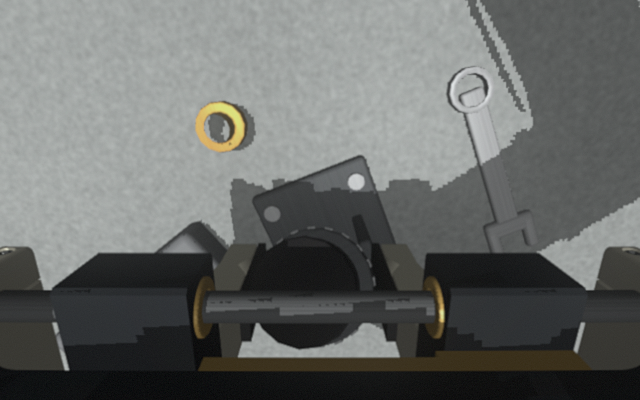

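play_rows(series=[0, 0, 0, 0, 0, 0, 0, 0, 0, 0, 0, 0, 0, 0, 0, 0, 0, 0, 0, -0.06], jaw=75)

```text
time_s: 11.32
tcp_pos: [0.5705, 0.1061, 0.1071]
eef_rot: [135.9, 90.0, -134.4]
contact_force: [-0.0, -0.7, -0.0]
gripper_width: 0.0658
```

play_rows(series=[0, 0, 0, -0.12, 0, 0, 0, -0.12, 0, 0, 0, -0.12, 0, 0, 0, -0.12, 0, 0, 0, -0.12])

```text
time_s: 11.73
tcp_pos: [0.5705, 0.106, 0.107]
eef_rot: [99.5, 90.0, -136.1]
contact_force: [-0.3, -0.4, 0.3]
gripper_width: 0.0658
```

```bash
python3 - <<'E'
from h import *; from plant import get_state,capture
st=get_state(); rep(st,[.570,.1067,.107]); print(tool(st).T@st["contact_force"], st["moment"])
I=[]
for n in("scene",):
    C=capture(n);c=C["img"]
    cv2.imwrite("pics/j_full.png",c)
    I.append(cv2.resize(c[145:185,305:345],None,fx=10,fy=10,interpolation=2))
a=cv2.imread("pics/b_scene.png");
b=cv2.imread("pics/scene0.png"); I.insert(0,cv2.resize(b[145:185,305:345],None,fx=10,fy=10,interpolation=2))
cv2.imwrite("pics/j.png",np.hstack(I))
E
```

```text
t 11.73 tcp [0.5705 0.106  0.107 ] z-yaw 124.4 F [-0.3 -0.4  0.3] w 0.0658 j [ 30.  18. -20.   0. -52. -85.]
tool shift [0.     0.     0.0008] per row [0.     0.     0.0008]
[-0.31897945  0.44980619 -0.2015203 ] [-0.01382467  0.0050284  -0.022863  ]
```

View pics/j.png

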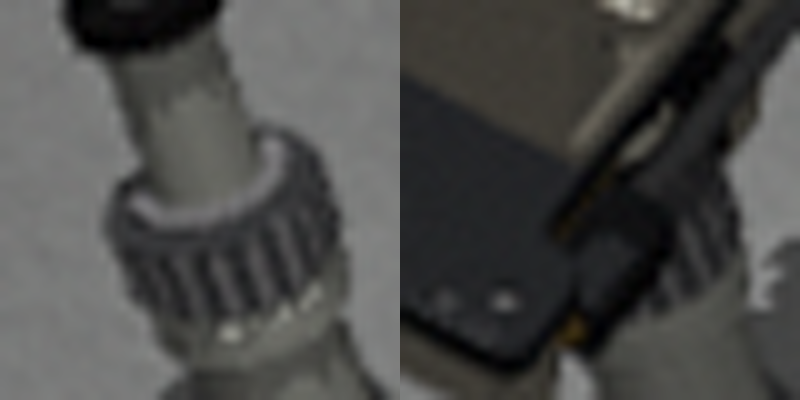

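```bash
python3 - <<'E'
from h import *; from plant import get_state,capture
st=get_state(); rep(st,[.5745,.1085,.107]); print(tool(st).round(3))
E
```

```text
t 11.78 tcp [0.5705 0.106  0.1071] z-yaw 124.9 F [ 0.9 -0.7 -0.7] w 0.066 j [ 30.  18. -20.   0. -52. -85.]
tool shift [ 0.0001 -0.0047 -0.0002] per row [ 0.0001 -0.0047 -0.0002]
[[-0.    -0.82  -0.572]
 [-0.    -0.572  0.82 ]
 [-1.     0.    -0.   ]]
```

play_rows(series=[0, -0.0047, 0, 0, 0, 0, 0, -0.06, 0, 0, 0, 0, 0, 0, 0, 0, 0, 0, 0, 0], jaw=0, squeeze=30)

```text
time_s: 12.2
tcp_pos: [0.5754, 0.1086, 0.1072]
eef_rot: [-156.6, 89.9, -29.4]
contact_force: [4.3, -3.8, -2.9]
gripper_width: 0.051
```

```bash
python3 - <<'E'
from h import *; from plant import get_state,capture
st=get_state(); rep(st,[.5745,.1085,.107]); print(tool(st).T@st["contact_force"], st["moment"])
cv2.imwrite("pics/k1_w.png",capture("wrist")["img"])
E
```

```text
t 12.2 tcp [0.5754 0.1086 0.1072] z-yaw 127.2 F [ 4.3 -3.8 -2.9] w 0.051 j [ 30.  18. -20.   0. -52. -83.]
tool shift [0.0002 0.0008 0.0004] per row [0.0002 0.0008 0.0004]
[ 2.91611747 -1.08486801 -5.63196913] [-1.0468089  -1.48946466  0.13475126]
```

play_rows(series=[0, 0, 0, 0, 0, 0, 0, 0.1, 0, 0, 0, 0.1, 0, 0, 0, 0.1, 0, 0, 0, 0.1])

```text
time_s: 12.67
tcp_pos: [0.5748, 0.1094, 0.1072]
eef_rot: [-56.2, 90.0, 47.8]
contact_force: [0.2, -0.1, 0.6]
gripper_width: 0.0494
```

```bash
python3 - <<'E'
from h import *; from plant import get_state,capture
st=get_state(); rep(st,[.5745,.1085,.107]); print(tool(st).T@st["contact_force"], st["moment"])
cv2.imwrite("pics/k2_w.png",capture("wrist")["img"])
a=cv2.imread("pics/k1_w.png");b=cv2.imread("pics/k2_w.png")
s=(slice(210,370),slice(220,420))
cv2.imwrite("pics/k.png",cv2.resize(np.hstack([a[s],b[s]]),None,fx=2,fy=2,interpolation=2))
E
```

```text
t 12.67 tcp [0.5748 0.1094 0.1072] z-yaw 104.1 F [ 0.2 -0.1  0.6] w 0.0494 j [  30.   18.  -20.   -0.  -52. -106.]
tool shift [ 0.0002  0.0005 -0.0008] per row [ 0.0002  0.0005 -0.0008]
[-0.60824926 -0.12386309 -0.17451916] [1.34398221 0.36508045 0.73878824]
```

View pics/k.png

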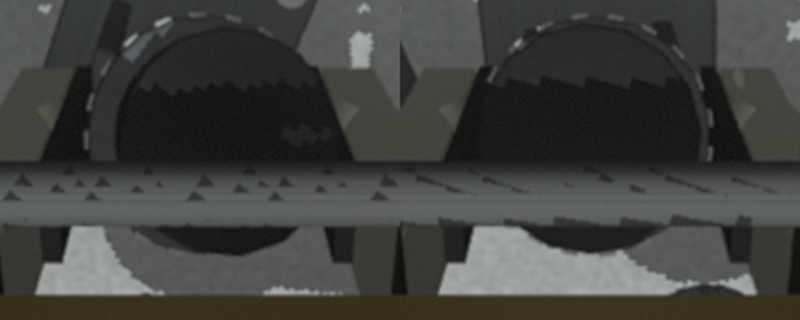

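play_rows(series=[0, 0, 0, 0.1, 0, 0, 0, 0.1, 0, 0, 0, 0.1, 0, 0, 0, 0.09, 0, 0, 0, 0])

```text
time_s: 13.13
tcp_pos: [0.5751, 0.1094, 0.1074]
eef_rot: [-58.9, 89.9, 23.1]
contact_force: [3.1, -0.8, -0.8]
gripper_width: 0.0508
```

play_rows(series=[0, 0, 0, 0, 0, 0, 0, 0, 0, 0, 0, 0, 0, 0, 0, 0, 0, 0, 0, 0], jaw=75)

```text
time_s: 13.55
tcp_pos: [0.5742, 0.1089, 0.1071]
eef_rot: [120.8, 90.0, -156.9]
contact_force: [-0.1, 0.1, 0.2]
gripper_width: 0.0659
```

```bash
python3 - <<'E'
from h import *; from plant import get_state,capture
st=get_state(); rep(st,[.5745,.1085,.106]); print(tool(st).T@st["contact_force"], st["moment"])
I=[]
b=cv2.imread("pics/scene0.png"); c=capture("scene")["img"]; cv2.imwrite("pics/l_full.png",c)
for x in(b,c): I.append(cv2.resize(x[145:185,305:345],None,fx=10,fy=10,interpolation=2))
cv2.imwrite("pics/l.png",np.hstack(I))
E
```

```text
t 13.55 tcp [0.5742 0.1089 0.1071] z-yaw 82.3 F [-0.1  0.1  0.2] w 0.0659 j [  30.   18.  -20.   -0.  -52. -128.]
tool shift [ 0.0011 -0.0004 -0.0004] per row [ 0.0011 -0.0004 -0.0004]
[-0.2463707   0.08978035  0.13257654] [-0.07071982 -0.01069896  0.06741753]
```

View pics/l.png

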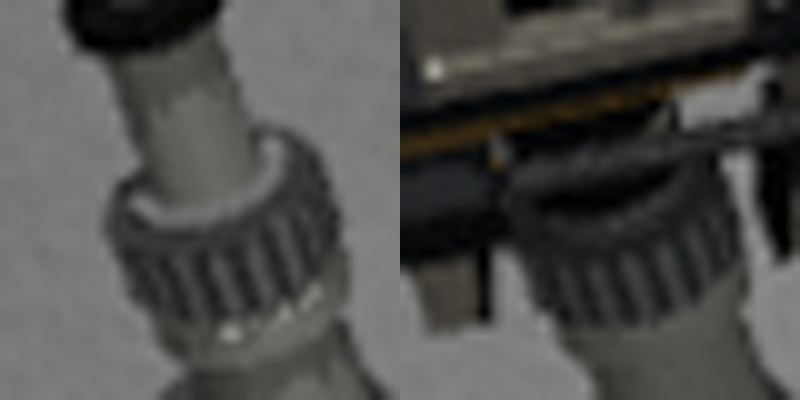

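play_rows(series=[0.001, -0.0004, 0, -0.12, 0, 0, 0, -0.12, 0, 0, 0, -0.12, 0, 0, 0, -0.12, 0, 0, 0, -0.12])

```text
time_s: 14.02
tcp_pos: [0.5747, 0.1089, 0.1062]
eef_rot: [86.6, 90.0, -156.5]
contact_force: [-0.1, 0.4, 0.1]
gripper_width: 0.0657
```

play_rows(series=[0, 0, 0, -0.12, 0, 0, 0, -0.1, 0, 0, 0, 0, 0, 0, 0, 0, 0, 0, 0, 0], jaw=0)

```text
time_s: 14.43
tcp_pos: [0.5755, 0.1085, 0.1062]
eef_rot: [-164.7, 89.9, -35.7]
contact_force: [5.8, -2.6, -2.1]
gripper_width: 0.0505
```

play_rows(series=[0, 0, 0, 0, 0, 0, 0, 0.1, 0, 0, 0, 0.1, 0, 0, 0, 0.1, 0, 0, 0, 0.1])

```text
time_s: 14.85
tcp_pos: [0.5749, 0.1093, 0.1063]
eef_rot: [-44.7, 90.0, 61.2]
contact_force: [-1.0, 0.8, 1.0]
gripper_width: 0.0491
```

play_rows(series=[0, 0, 0, 0.1, 0, 0, 0, 0.1, 0, 0, 0, 0.1, 0, 0, 0, 0.1, 0, 0, 0, 0])

```text
time_s: 15.27
tcp_pos: [0.5752, 0.1096, 0.1064]
eef_rot: [-41.5, 89.9, 41.6]
contact_force: [1.3, 1.3, 0.1]
gripper_width: 0.0507
```

```bash
python3 - <<'E'
from h import *; from plant import get_state,capture
st=get_state(); rep(st,[.5745,.1085,.106]); print(tool(st).T@st["contact_force"], st["moment"])
E
```

```text
t 15.27 tcp [0.5752 0.1096 0.1064] z-yaw 83.0 F [1.3 1.3 0.1] w 0.0507 j [  30.   18.  -20.   -0.  -52. -127.]
tool shift [ 0.0004  0.0006 -0.0012] per row [ 0.0004  0.0006 -0.0012]
[-0.05601665 -1.1161736   1.49345104] [ 1.35925423 -0.2674731   0.5926791 ]
```

Stroke 4: open, back (with small drop), regrip, turn.

play_rows(series=[0.001, 0, 0, 0, 0, 0, 0, 0, 0, 0, 0, 0, 0, 0, 0, -0.1, 0, 0, 0, -0.12], jaw=75)

```text
time_s: 15.68
tcp_pos: [0.5746, 0.1088, 0.105]
eef_rot: [116.1, 90.0, -147.6]
contact_force: [-0.5, -0.8, -0.1]
gripper_width: 0.0653
```

play_rows(series=[0, 0, 0, -0.12, 0, 0, 0, -0.12, 0, 0, 0, -0.12, 0, 0, 0, -0.12, 0, 0, 0, -0.1])

```text
time_s: 16.1
tcp_pos: [0.5746, 0.1088, 0.1051]
eef_rot: [85.4, 90.0, -145.0]
contact_force: [-0.1, -0.7, -0.5]
gripper_width: 0.0654
```

play_rows(series=[0, 0, 0, 0, 0, 0, 0, 0, 0, 0, 0, 0, 0, 0, 0, 0, 0, 0, 0, 0], jaw=0)

```text
time_s: 16.52
tcp_pos: [0.5752, 0.1081, 0.1051]
eef_rot: [157.7, 89.9, -73.2]
contact_force: [4.0, -4.7, -2.6]
gripper_width: 0.0505
```

play_rows(series=[0, 0, 0, 0.1, 0, 0, 0, 0.1, 0, 0, 0, 0.1, 0, 0, 0, 0.1, 0, 0, 0, 0.1])

```text
time_s: 16.93
tcp_pos: [0.5746, 0.1094, 0.1052]
eef_rot: [-5.6, 90.0, 94.6]
contact_force: [-3.2, 1.6, 1.9]
gripper_width: 0.0495
```

```bash
python3 - <<'E'
from h import *; from plant import get_state,capture
st=get_state(); rep(st,[.5745,.1085,.106]); print(tool(st).T@st["contact_force"], st["moment"])
E
```

```text
t 16.93 tcp [0.5746 0.1094 0.1052] z-yaw 100.2 F [-3.2  1.6  1.9] w 0.0495 j [  30.   18.  -20.   -0.  -52. -110.]
tool shift [-0.0008  0.0003 -0.0009] per row [-0.0008  0.0003 -0.0009]
[-1.87716473  2.86512452  2.1487066 ] [1.9777019  1.04522634 0.76516082]
```

play_rows(series=[0, 0, 0, 0.1, 0, 0, 0, 0.1, 0, 0, 0, 0.1, 0, 0, 0, 0, 0, 0, 0, 0])

```text
time_s: 17.35
tcp_pos: [0.5761, 0.1095, 0.1056]
eef_rot: [-63.0, 89.9, 20.5]
contact_force: [5.0, 1.2, -2.0]
gripper_width: 0.0504
```

```bash
python3 - <<'E'
from h import *; from plant import get_state,capture
st=get_state(); rep(st,[.5745,.1085,.106]); print(tool(st).T@st["contact_force"], st["moment"])
I=[]
b=cv2.imread("pics/scene0.png"); c=capture("scene")["img"]; cv2.imwrite("pics/m_full.png",c)
for x in(b,cv2.imread("pics/l_full.png"),c): I.append(cv2.resize(x[150:185,308:343],None,fx=7.5,fy=7.5,interpolation=2))
cv2.imwrite("pics/m.png",np.hstack(I))
E
```

```text
t 17.35 tcp [0.5761 0.1095 0.1056] z-yaw 83.5 F [ 5.   1.2 -2. ] w 0.0504 j [  30.   18.  -20.    0.  -52. -126.]
tool shift [-0.0004  0.0014 -0.0012] per row [-0.0004  0.0014 -0.0012]
[ 1.97654856 -4.86123151  1.72492624] [ 0.47629999 -1.90162243  0.21073615]
```

View pics/m.png

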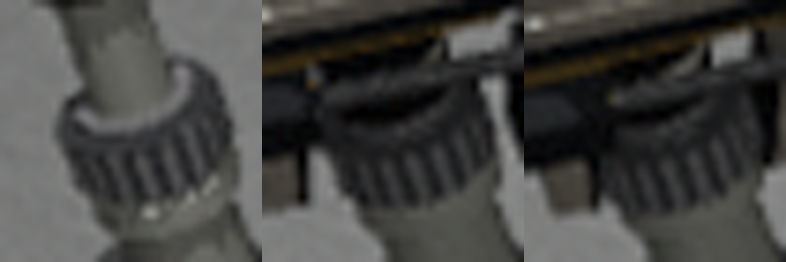

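play_rows(series=[0.001, 0, 0, 0, 0, 0, 0, 0, 0, 0, 0, 0, 0, 0, 0, -0.1, 0, 0, 0, -0.12], jaw=75)

```text
time_s: 17.82
tcp_pos: [0.574, 0.1086, 0.1038]
eef_rot: [99.6, 89.9, -164.1]
contact_force: [-0.4, -0.4, 0.5]
gripper_width: 0.0659
```

play_rows(series=[0, 0, 0, -0.12, 0, 0, 0, -0.12, 0, 0, 0, -0.12, 0, 0, 0, -0.12, 0, 0, 0, -0.1])

```text
time_s: 18.23
tcp_pos: [0.574, 0.1086, 0.1038]
eef_rot: [68.0, 89.9, -162.4]
contact_force: [-0.3, -0.5, 0.5]
gripper_width: 0.0661
```

play_rows(series=[0, 0, 0, 0, 0, 0, 0, 0, 0, 0, 0, 0, 0, 0, 0, 0, 0, 0, 0, 0], jaw=0)

```text
time_s: 18.65
tcp_pos: [0.5751, 0.1079, 0.104]
eef_rot: [140.4, 89.9, -90.5]
contact_force: [4.2, -5.0, -1.9]
gripper_width: 0.0505
```

play_rows(series=[0, 0, 0, 0.1, 0, 0, 0, 0.1, 0, 0, 0, 0.1, 0, 0, 0, 0.1, 0, 0, 0, 0])

```text
time_s: 19.07
tcp_pos: [0.5734, 0.1084, 0.1039]
eef_rot: [101.4, 89.8, -152.6]
contact_force: [-2.7, -2.6, 2.9]
gripper_width: 0.0494
```

```bash
python3 - <<'E'
from h import *; from plant import get_state,capture
st=get_state(); rep(st,[.5745,.1085,.106]); print(tool(st).T@st["contact_force"], st["moment"],st["joint_torque"].round(2))
E
```

```text
t 19.07 tcp [0.5734 0.1084 0.1039] z-yaw 106.0 F [-2.7 -2.6  2.9] w 0.0494 j [  30.   18.  -20.   -0.  -52. -104.]
tool shift [-0.0021 -0.0011 -0.0002] per row [-0.0021 -0.0011 -0.0002]
[-2.89820071  3.28390709 -1.760365  ] [-0.8383885   1.38534017  0.2746616 ] [  0.6  -49.22  26.59   5.66   1.73  -2.12]
```

play_rows(series=[0, 0, 0, 0.1, 0, 0, 0, 0.1, 0, 0, 0, 0.1, 0, 0, 0, 0.1, 0, 0, 0, 0])

```text
time_s: 19.48
tcp_pos: [0.5764, 0.1097, 0.1047]
eef_rot: [-68.8, 89.8, 14.5]
contact_force: [5.8, 0.6, -2.1]
gripper_width: 0.0506
```

```bash
python3 - <<'E'
from h import *; from plant import get_state,capture
st=get_state(); rep(st,[.5745,.1085,.106]); print(tool(st).T@st["contact_force"], st["moment"],st["joint_torque"].round(2))
I=[]
b=cv2.imread("pics/scene0.png"); c=capture("scene")["img"]; cv2.imwrite("pics/n_full.png",c)
for x in(cv2.imread("pics/l_full.png"),cv2.imread("pics/m_full.png"),c): I.append(cv2.resize(x[150:185,308:343],None,fx=7.5,fy=7.5,interpolation=2))
cv2.imwrite("pics/n.png",np.hstack(I))
E
```

```text
t 19.48 tcp [0.5764 0.1097 0.1047] z-yaw 83.3 F [ 5.8  0.6 -2.1] w 0.0506 j [  30.   18.  -20.    0.  -52. -127.]
tool shift [-0.0013  0.0018 -0.0014] per row [-0.0013  0.0018 -0.0014]
[ 2.09490955 -5.71497195  1.24675445] [ 0.09607438 -1.83270007  0.42967919] [  0.35 -50.6   21.86   4.46  -1.72  -2.25]
```

View pics/n.png

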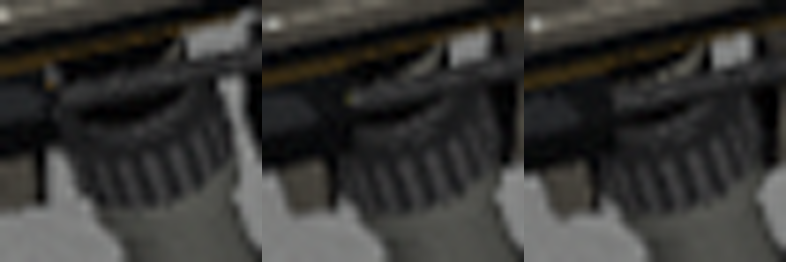

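play_rows(series=[0, 0, 0, 0, 0, 0, 0, 0, 0, 0, 0, 0, 0, 0, 0, -0.1, 0, 0, 0, -0.12], jaw=75)

```text
time_s: 19.95
tcp_pos: [0.5742, 0.1088, 0.104]
eef_rot: [90.9, 89.9, -172.8]
contact_force: [0.4, 0.2, -0.2]
gripper_width: 0.0649
```

play_rows(series=[0, 0, 0, -0.12, 0, 0, 0, -0.12, 0, 0, 0, -0.12, 0, 0, 0, -0.12, 0, 0, 0, -0.1])

```text
time_s: 20.37
tcp_pos: [0.5742, 0.1088, 0.104]
eef_rot: [58.7, 89.9, -171.7]
contact_force: [0.0, 0.3, 0.2]
gripper_width: 0.0658
```

play_rows(series=[0, 0, 0, 0, 0, 0, 0, 0, 0, 0, 0, 0, 0, 0, 0, 0, 0, 0, 0, 0], jaw=0)

```text
time_s: 20.78
tcp_pos: [0.5752, 0.108, 0.1041]
eef_rot: [153.8, 89.9, -77.2]
contact_force: [4.7, -4.9, -1.6]
gripper_width: 0.0505
```

```bash
python3 - <<'E'
from h import *; from plant import get_state,capture
st=get_state(); rep(st,[.5745,.1085,.106]); print(tool(st).T@st["contact_force"], st["moment"],st["joint_torque"].round(2))
c=capture("wrist")["img"]; cv2.imwrite("pics/o1.png",c)
E
```

```text
t 20.78 tcp [0.5752 0.108  0.1041] z-yaw 129.1 F [ 4.7 -4.9 -1.6] w 0.0505 j [ 30.  18. -20.   0. -52. -81.]
tool shift [-0.0019  0.0002  0.0009] per row [-0.0019  0.0002  0.0009]
[ 1.60650435 -0.61227131 -6.76359495] [-1.97307349 -1.44311169 -0.08803999] [  3.68 -51.43  24.56   4.16  -0.38   0.07]
```

play_rows(series=[0, 0, 0, 0.1, 0, 0, 0, 0.1, 0, 0, 0, 0.1, 0, 0, 0, 0.1, 0, 0, 0, 0])

```text
time_s: 21.25
tcp_pos: [0.5736, 0.1085, 0.104]
eef_rot: [103.9, 89.9, -150.1]
contact_force: [-3.1, -2.4, 2.4]
gripper_width: 0.0494
```

```bash
python3 - <<'E'
from h import *; from plant import get_state,capture
st=get_state(); rep(st,[.5745,.1085,.106]); print(tool(st).T@st["contact_force"], st["moment"],st["joint_torque"].round(2))
c=capture("wrist")["img"]; cv2.imwrite("pics/o2.png",c)
s=(slice(200,320),slice(220,420))
I=[cv2.resize(cv2.imread(f"pics/{n}.png")[s],None,fx=2,fy=2,interpolation=2) for n in("k1_w","k2_w","o1","o2")]
cv2.imwrite("pics/o.png",np.vstack([np.hstack(I[:2]),np.hstack(I[2:])]))
E
```

```text
t 21.25 tcp [0.5736 0.1085 0.104 ] z-yaw 106.0 F [-3.1 -2.4  2.4] w 0.0494 j [  30.   18.  -20.   -0.  -52. -104.]
tool shift [-0.002  -0.0008 -0.0002] per row [-0.002  -0.0008 -0.0002]
[-2.40076592  3.62965993 -1.5072371 ] [-0.77024962  1.19506068  0.27438798] [  0.66 -49.25  26.33   5.57   1.57  -2.14]
```

View pics/o.png

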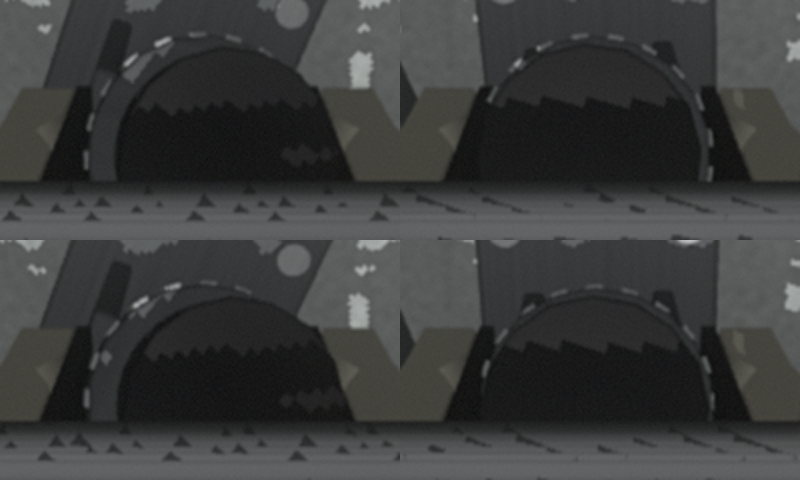

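play_rows(series=[0, 0, 0, 0.03, 0, 0, 0, 0.03, 0, 0, 0, 0, 0, 0, 0, 0, 0, 0, 0, 0])

```text
time_s: 21.72
tcp_pos: [0.5747, 0.109, 0.1041]
eef_rot: [91.2, 90.0, -165.8]
contact_force: [-1.3, -0.1, 0.2]
gripper_width: 0.049
```

```bash
python3 - <<'E'
from h import *; from plant import get_state,capture
st=get_state(); rep(st,[.5745,.1085,.106]); print(tool(st).T@st["contact_force"], st["moment"],st["joint_torque"].round(2))
c=capture("wrist")["img"]; cv2.imwrite("pics/o3.png",c)
E
```

```text
t 21.72 tcp [0.5747 0.109  0.1041] z-yaw 103.0 F [-1.3 -0.1  0.2] w 0.049 j [  30.   18.  -20.   -0.  -52. -107.]
tool shift [-0.0019  0.0003 -0.0004] per row [-0.0019  0.0003 -0.0004]
[-0.23454047  1.27643452  0.14856313] [0.01260162 0.65591487 0.64652715] [ -0.55 -50.23  25.33   5.77   0.52  -0.67]
```

play_rows(series=[0, 0, 0, 0.03, 0, 0, 0, 0.03, 0, 0, 0, 0, 0, 0, 0, 0, 0, 0, 0, 0])

```text
time_s: 22.18
tcp_pos: [0.5758, 0.1094, 0.1043]
eef_rot: [-76.8, 89.9, 22.7]
contact_force: [4.9, -0.1, -5.3]
gripper_width: 0.0495
```

```bash
python3 - <<'E'
from h import *; from plant import get_state,capture
st=get_state(); rep(st,[.5745,.1085,.106]); print(tool(st).T@st["contact_force"], st["moment"],st["joint_torque"].round(2))
c=capture("wrist")["img"]; cv2.imwrite("pics/o4.png",c)
s=(slice(215,290),slice(250,390))
I=[cv2.resize(cv2.imread(f"pics/{n}.png")[s],None,fx=3.2,fy=3.2,interpolation=2) for n in("o2","o3","o4")]
for i in I: cv2.convertScaleAbs(i,i,2.0,0)
cv2.imwrite("pics/p.png",np.vstack(I)[:, :])
print(np.vstack(I).shape)
E
```

```text
t 22.18 tcp [0.5758 0.1094 0.1043] z-yaw 99.5 F [ 4.9 -0.1 -5.3] w 0.0495 j [  30.   18.  -20.    0.  -52. -110.]
tool shift [-0.0017  0.0015 -0.0007] per row [-0.0017  0.0015 -0.0007]
[ 5.32700548 -4.80289255 -0.87764902] [ 0.28964247 -1.86949215  0.82117576] [ -0.25 -52.73  23.12   5.01  -1.85  -0.77]
(720, 448, 3)
```

View pics/p.png

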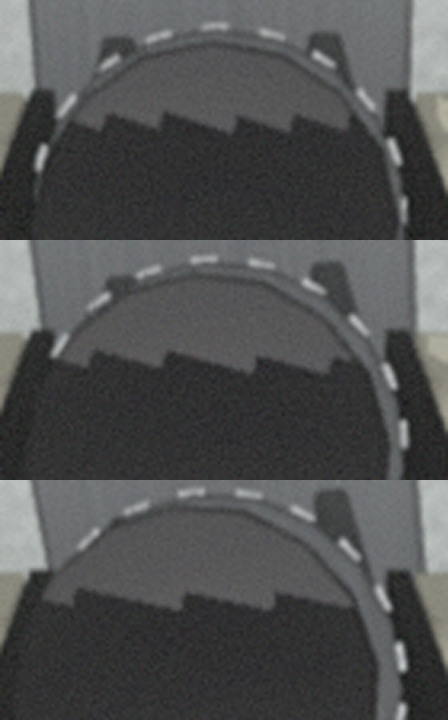

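play_rows(series=[0, 0, 0, 0, 0, 0, 0, 0, 0, 0, 0, 0, 0, 0, 0, 0, 0, 0, 0, 0], squeeze=50)

```text
time_s: 22.65
tcp_pos: [0.5758, 0.1095, 0.1043]
eef_rot: [-75.9, 89.9, 23.6]
contact_force: [5.2, 0.6, -4.3]
gripper_width: 0.0488
```

```bash
python3 - <<'E'
from h import *; from plant import get_state,capture
st=get_state(); rep(st,[.5745,.1085,.106]); print(tool(st).T@st["contact_force"], st["moment"],st["joint_torque"].round(2))
c=capture("wrist")["img"]; cv2.imwrite("pics/q1.png",c)
E
```

```text
t 22.65 tcp [0.5758 0.1095 0.1043] z-yaw 99.5 F [ 5.2  0.6 -4.3] w 0.0488 j [  30.   18.  -20.    0.  -52. -110.]
tool shift [-0.0017  0.0014 -0.0007] per row [-0.0017  0.0014 -0.0007]
[ 4.30726386 -5.2191242  -0.28911647] [ 0.48839837 -1.83600215  0.94927992] [ -0.45 -52.87  23.14   5.03  -1.91  -0.92]
```

play_rows(series=[0, 0, 0, 0.03, 0, 0, 0, 0.04, 0, 0, 0, 0.03, 0, 0, 0, 0, 0, 0, 0, 0])

```text
time_s: 23.12
tcp_pos: [0.5769, 0.1098, 0.1045]
eef_rot: [-80.6, 89.8, 13.3]
contact_force: [8.8, -0.9, -8.3]
gripper_width: 0.0492
```

```bash
python3 - <<'E'
from h import *; from plant import get_state,capture
st=get_state(); rep(st,[.5745,.1085,.106]); print(tool(st).T@st["contact_force"], st["moment"],st["joint_torque"].round(2))
c=capture("wrist")["img"]; cv2.imwrite("pics/q2.png",c)
s=(slice(215,290),slice(250,390))
I=[cv2.resize(cv2.imread(f"pics/{n}.png")[s],None,fx=3.2,fy=3.2,interpolation=2) for n in("q1","q2")]
for i in I: cv2.convertScaleAbs(i,i,2.0,0)
cv2.imwrite("pics/q.png",np.vstack(I)[:, :])
E
```

```text
t 23.12 tcp [0.5769 0.1098 0.1045] z-yaw 93.9 F [ 8.8 -0.9 -8.3] w 0.0492 j [  30.   18.  -20.    0.  -51. -116.]
tool shift [-0.0015  0.0025 -0.0011] per row [-0.0015  0.0025 -0.0011]
[ 8.37605421 -8.68524882 -1.46921716] [ 0.30393007 -3.20930264  1.72248117] [ -0.63 -54.11  22.03   3.93  -3.04  -1.84]
```

View pics/q.png

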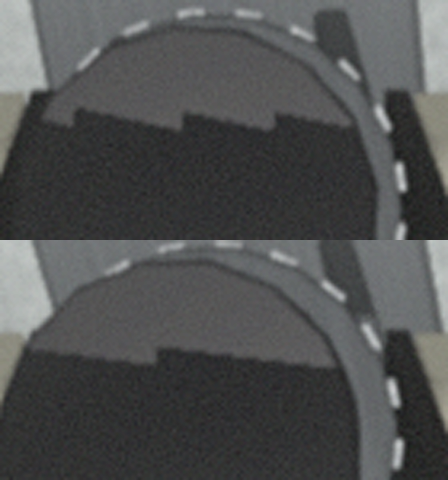

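play_rows(series=[0, 0, 0, 0, 0, 0, 0, 0, 0, 0, 0, 0, 0, 0, 0, 0, 0, 0, 0, 0], jaw=90)

```text
time_s: 23.58
tcp_pos: [0.5745, 0.1089, 0.1042]
eef_rot: [80.6, 90.0, 174.3]
contact_force: [0.0, -0.8, 0.8]
gripper_width: 0.0761
```

play_rows(series=[-0.005, 0, 0, 0, -0.015, 0, 0, 0, -0.02, 0, 0, 0, -0.025, 0, 0, 0, -0.025, 0, 0, 0])

```text
time_s: 24.0
tcp_pos: [0.5743, 0.1088, 0.1953]
eef_rot: [113.1, 89.9, -153.2]
contact_force: [0.9, -0.3, -0.0]
gripper_width: 0.0789
```

play_rows(series=[-0.025, 0, 0, 0, -0.01, 0, -0.03, 0, 0, 0, -0.04, 0, 0, 0, -0.04, 0, 0, 0, -0.04, 0])

```text
time_s: 24.42
tcp_pos: [0.5844, -0.0418, 0.2303]
eef_rot: [-74.9, 89.9, 18.9]
contact_force: [0.9, -0.6, -0.8]
gripper_width: 0.0785
```

play_rows(series=[0, 0, -0.04, 0, 0, 0, -0.03, 0, 0, 0, -0.02, 0, 0, 0, 0, 0, 0, 0, 0, 0])

```text
time_s: 24.83
tcp_pos: [0.59, -0.1317, 0.2294]
eef_rot: [49.0, 90.0, 142.6]
contact_force: [-0.8, -0.1, 0.5]
gripper_width: 0.0792
```

```bash
python3 - <<'E'
from h import *; from plant import get_state,capture
st=get_state(); rep(st)
C=capture("scene");c=C["img"]; cv2.imwrite("pics/r_full.png",c)
T=capture("top")["img"]; cv2.imwrite("pics/r_top.png",T)
m=[0.61513237,0.12043513,0.29431319]
th=np.linspace(0,2*np.pi,60); u=np.array([.883,0,.469]);v=np.array([0,1,0])
I=[]
b=cv2.imread("pics/scene0.png")
for x in (b,c): I.append(cv2.resize(x[135:185,300:350],None,fx=8,fy=8,interpolation=2))
cv2.imwrite("pics/r.png",np.hstack(I))
for d in(.085,.091): 
  P=proj(C,world(m,ax(d)+.025*(np.cos(th)[:,None]*u+np.sin(th)[:,None]*v)))
  print(d,(P.max(0)-[300,135])*8)
E
```

```text
t 24.83 tcp [ 0.59   -0.1317  0.2294] z-yaw 93.6 F [-0.8 -0.1  0.5] w 0.0792 j [  6.  14.  -8.  -0. -68. -92.]
0.085 [308.90620212 344.9670265 ]
0.091 [303.16010816 327.74359304]
```

View pics/r.png

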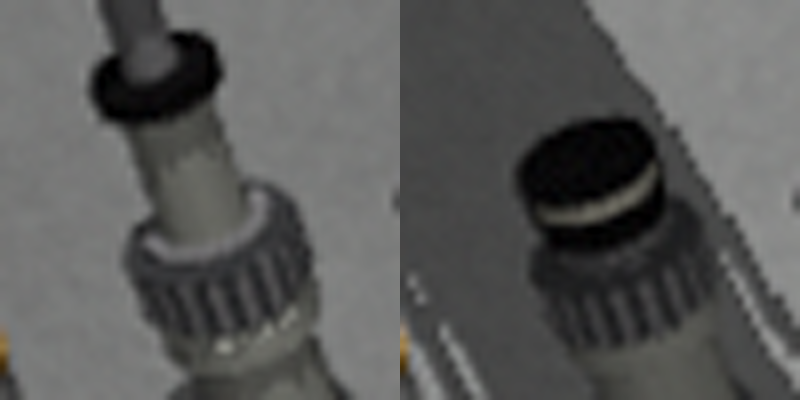

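View pics/r_full.png

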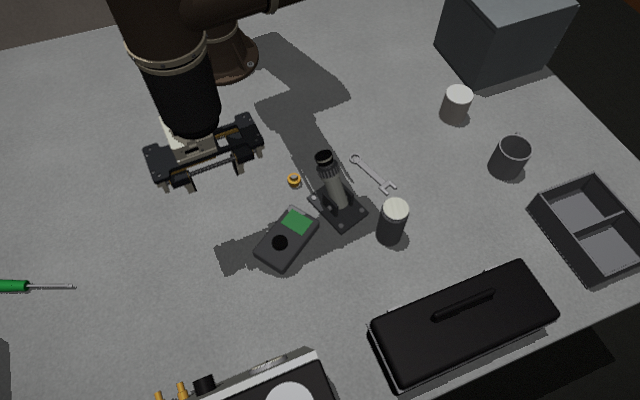

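play_rows(series=[0, 0, -0.04, 0, 0, 0, -0.04, 0, 0, 0, -0.04, 0, 0, 0, -0.04, 0, 0, 0, -0.04, 0])

```text
time_s: 25.35
tcp_pos: [0.6038, -0.3303, 0.2297]
eef_rot: [-95.2, 90.0, -1.3]
contact_force: [0.7, 0.6, -0.2]
gripper_width: 0.0787
```

play_rows(series=[0, 0, -0.04, 0, 0, 0.01, -0.04, 0, 0, 0.02, -0.04, 0, 0, 0.02, -0.02, 0, 0, 0, 0, 0])

```text
time_s: 25.77
tcp_pos: [0.561, -0.4733, 0.2286]
eef_rot: [81.4, 89.9, 174.9]
contact_force: [0.0, -0.0, 0.4]
gripper_width: 0.0786
```

```bash
python3 - <<'E'
from h import *; from plant import get_state,capture
st=get_state(); rep(st)
C=capture("scene");c=C["img"]; cv2.imwrite("pics/s_full.png",c)
b=cv2.imread("pics/scene0.png")
I=[]
for x in (b,c):
  for _ in(0,): 
    y=cv2.resize(x[145:195,300:350],None,fx=8,fy=8,interpolation=2); I.append(cv2.convertScaleAbs(y,None,1.6,0))
cv2.imwrite("pics/s.png",np.hstack(I))
m=[0.61513237,0.12043513,0.29431319]
th=np.linspace(0,2*np.pi,90); u=np.array([.883,0,.469]);v=np.array([0,1,0])
for d,r in((.075,.0235),(.085,.0235),(.085,.025),(.091,.025),(.105,.025)): 
  P=(proj(C,world(m,ax(d)+r*(np.cos(th)[:,None]*u+np.sin(th)[:,None]*v)))-[300,145])*8
  i=P[:,1].argmax(); print(d,r,P[i].round(),"c",P.mean(0).round())
E
```

```text
t 25.77 tcp [ 0.561  -0.4733  0.2286] z-yaw 93.5 F [ 0.  -0.   0.4] w 0.0786 j [-25.  26.   9.   0. -73. -61.]
0.075 0.0235 [201. 290.] c [234. 240.]
0.085 0.0235 [191. 262.] c [224. 212.]
0.085 0.025 [189. 265.] c [224. 212.]
0.091 0.025 [183. 248.] c [218. 195.]
0.105 0.025 [168. 207.] c [204. 154.]
```

View pics/s.png

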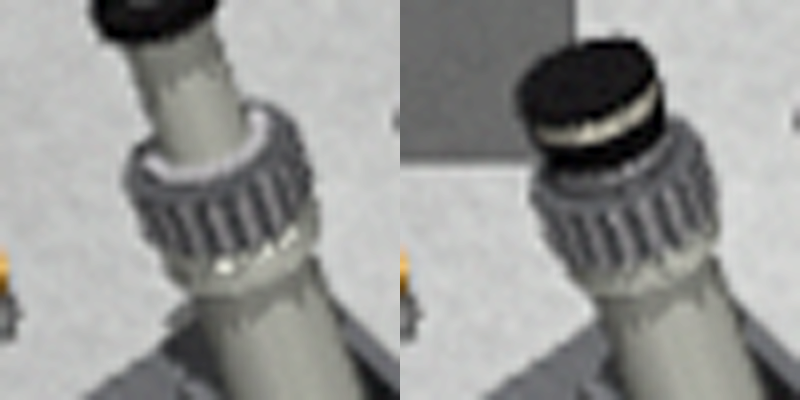

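```bash
python3 - <<'E'
from h import *; from plant import get_state,capture
C=capture("scene");c=C["img"]
m=[0.61513237,0.12043513,0.29431319]
th=np.linspace(0,2*np.pi,90); u=np.array([.883,0,.469]);v=np.array([0,1,0])
S=10;o=np.array([300,140])
im=cv2.convertScaleAbs(cv2.resize(c[140:195,300:350],None,fx=S,fy=S,interpolation=2),None,1.8,0); ref=im.copy()
for d,r,col in((.134,.02,(0,0,255)),(.120,.02,(0,255,0)),(.105,.025,(255,255,0)),(.085,.025,(0,255,255)),(.075,.0235,(255,0,255))):
  P=(proj(C,world(m,ax(d)+r*(np.cos(th)[:,None]*u+np.sin(th)[:,None]*v)))-o+.5)*S
  cv2.polylines(im,[P.astype(int)],True,col,1)
cv2.imwrite("pics/t.png",cv2.resize(np.hstack([ref,im]),None,fx=.78,fy=.78))
E
```

```text
(no output)
```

View pics/t.png

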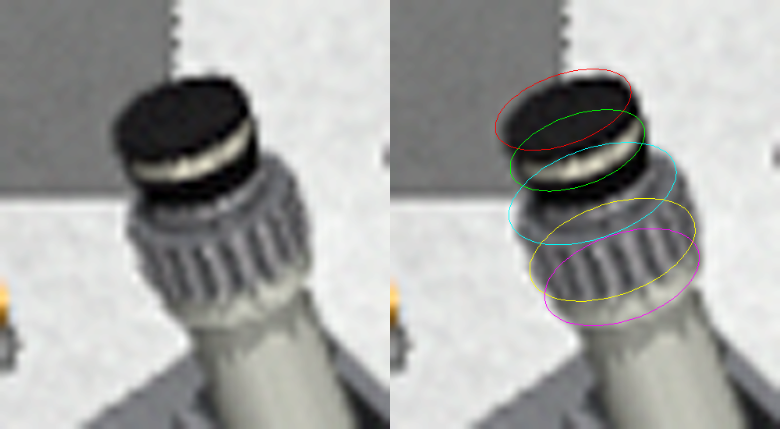

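```bash
python3 -c "
from plant import close_job; print(close_job())"
```

```text
the job is handed in; nothing more can be done
None
```

I handed the job in at about 26 s, with both tubes pushed home and the lock nut run down to its stop; the tool gave no verdict.

- **Tubes:** I pressed on the lamp head with shut fingers along the mast's axis. The inner tube went home first, then the middle tube, until the force rose sharply to about 43 N at the hard stop.
- **Lock nut:** I turned it clockwise in six grasps of about 45° each. On the last one the nut stayed still while the pads slipped round it, even at 50 N grip and about 1.7 N m of measured moment. In the final pictures the gap to the shoulder has closed and the nut sits about 6 mm lower than at the start.
- **Loose things:** The spanner, coupling, meter and can look unmoved in the last scene picture, judged by eye only. The gripper was open and clear of everything, and the contact force read about 0.

**What disagreed:** my first estimate of the mast's position was off by about 3–4 mm, which showed up as sideways force on the first nut grasp. I corrected it before the next grasp. The model drawn over the last picture is still off by about 1 pixel, in the same direction for the head, nut and flange.

**What the pictures cannot show:** they are too coarse to check the 2 mm and 0.12 rad limits directly. Those rest on the two hard stops I felt.

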